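# Sweep spacer rings through the gate into the drop slot

## Robot

A 6-joint arm with a two-finger parallel gripper is mounted at the origin on the work surface. World frame = base frame: x ahead of the robot, y to its left, z up, the work surface at z = 0. Lengths are in m, angles in rad, forces in N, time in s.
With the tool pointing down it reaches from about 0.375 to 0.9 m from the base axis. Payload 3.1 kg.
Tool frame: the origin (TCP) lies at the centre of the arm's flange, where the gripper is bolted on; the fingertips stand 173 mm ahead of it and the grasp point (between the pads) lies 155 mm ahead of it (tip_extent is the distance from the TCP to the fingertips, in m); z points along the fingers, y is the direction in which the jaws open and shut (so a half turn about z gives the same grasp; the last joint's range is limited). The gripper opens to 85 mm and grips with 20 to 120 N. Pads are 22 mm wide; open, the fingers measure 114 mm over their backs; the gripper's body (76 mm by 85 mm) begins 54 mm behind the grasp point. The pads swing forward as they close: fully open they stand 13 mm farther back than shut.
Start: joints at [-1.516, 0.527, 1.433, -0, 1.181, -0.178], TCP at [0.145, -0.608, 0.405] pointing down, gripper open.
Joint ranges: [-3.08, 3.08], [-0.75, 2.2], [0.22, 2.44], [-1.43, 4.57], [0, 2.65], [-2.85, 2.85]. Speed limits (rad/s): [2.79, 2.79, 3.14, 3.14, 3.14, 3.14].

## Interface

Orientations are given as a unit quaternion [x, y, z, w].
In Python, from station import sense, snapshot, sign_off, tip_extent gives the robot as it stands. The module is installed in compiled form; this text tells all that it offers.
- The arm moves only by the tool servo_tool, never from a script. Its argument "rows" is a list of rows, each a list of 3 entries, a list of its own where there are three numbers: the shift along the tool's x, y, z in mm, then the turn about the tool's z in degrees, then the opening, from -1 (shut) to 1 (fully open), so that 0 is half open. A call has 1 to 8 rows; each row is the pose to reach, as a shift and turn from the pose measured when the call began, along the tool's axes at that moment; what a row does not reach only later rows make up. A row lasts 1/10 s, in which the tool goes at most 50 mm and 8.59 degrees, less where a joint would pass 70% of its speed; a pose out of reach is approached as far as the arm can. A call with a gripper value outside its range is refused whole. The fingers move at their own pace and stop on an object; "force" is the grip in N (left out, the last holds). Time passes only in rows, so rows that repeat a pose let the fingers close. It gives the time, the measured TCP pose, the force and the opening at its end, in the units of the state.
- sense(): the state, without advancing time (a new reading comes with each control period).
- snapshot(name): name is "scene" or "top" or "wrist"; returns a dict with "image" (384x512x3 uint8, blue, green, red), "z_map" (384x512 float32, m along the optical axis (not along the pixel's ray), 0 where there is no reading), "vertical_fov" (degrees; the focal length in pixels is half the picture's height over the tangent of half this angle, whatever the lens; pixels are square), "cx", "cy" (the principal point, pixels), "cam_to_world" (4x4, takes a point from camera to world coordinates). Camera axes: x right, y down, z forward; pixel columns grow to the right and rows downward; lengths in m; the calibration is good to about 2 mm. A picture is of the moment at which its call begins.
- sign_off(): hands the job in, once; it reports no verdict.
The state is a dict: "t": time; "q": joint angles; "qd": joint speeds; "tau": joint torques, N m; "tcp_pos": TCP position; "tool_rot": TCP orientation; "force": force on the tool from outside, world axes, zero at the start; "ft_torque": the same for the moment, N m; "finger_gap": opening from 0.0 (shut) to 1.0 (fully open).
Only numpy, scipy, OpenCV 4.12 (cv2) and the standard library are available. Lean on these libraries where they do the work, as an engineer would, in place of code of your own. Each camera call takes 0.05 s, during which the arm holds its last target. There are 200 camera calls.

## Task

Clear the three loose round steel rings off the raised sweeping plate: with the fingertips, sweep them one after another across the plate and through the narrow gate so that each drops into the slot bin behind it before the next one is brought into the gate. Only push them along the plate, never pick one up or lift it over the fence, and leave the hexagonal nut and the square block on the plate, and the press mould and wrench on the table, where they are.

Things in the scene. Friction and masses are not known exactly. Their poses are not given: they have to be found in the camera images.
- gate (a point): Centre of the gate, on the plate's top surface, 60 mm above the table. Axes: +x is the sweeping direction, through the gate into the slot bin (within 15 degrees of world +y), y runs along the fence, z is up. The gate is a 56 mm opening (y -28 to 28) in a steel fence 16 mm high and 8 mm thick (x -4 to 4). Wings 16 mm high form a 45 degree funnel from its edges out to x -33, y +-60.
- plate: Fixed dark steel sweeping plate on legs, in front of the fence, placed and turned differently each time. Origin on the table, straight below the gate's centre; axes as the gate's. Its flat top is 60 mm above the table, from x -250 to 4 and y -140 to 140 mm, with lips 6 mm high along the sides and an open rear edge. The slot bin begins where it ends, 4 mm past the gate's centre.
- slot (a point): Centre of the floor of the slot bin behind the gate: an open green sheet steel box fixed to the plate, inside 76 mm along the gate's x (4 to 80) and 100 mm along y, floor 56 mm below the plate's top, sides and far wall reaching 16 mm above the plate's top. Axes as those of the gate.
- ring1_mid (a point): Centre of a loose steel ring (thick washer), 44 mm outside diameter, 18 mm hole, 10 mm thick, about 90 g; this point is half-way up, on its axis (z). It lies flat on the plate, at x -160 to -85 mm and |y| under 75 mm in the gate frame. The three rings are alike and may go in any order.
- ring2_mid (a point): Centre of a loose steel ring (thick washer), 44 mm outside diameter, 18 mm hole, 10 mm thick, about 90 g; this point is half-way up, on its axis (z). It lies flat on the plate, at x -160 to -85 mm and |y| under 75 mm in the gate frame. The three rings are alike and may go in any order.
- ring3_mid (a point): Centre of a loose steel ring (thick washer), 44 mm outside diameter, 18 mm hole, 10 mm thick, about 90 g; this point is half-way up, on its axis (z). It lies flat on the plate, at x -160 to -85 mm and |y| under 75 mm in the gate frame. The three rings are alike and may go in any order.
- nut: Loose steel hexagonal nut, 38 mm across corners, 18 mm high, on the plate near the fence, to one side of the gate (side varies). Origin: centre of its underside. To be left alone.
- square: Loose steel square block, 36 x 36 mm, 12 mm high, on the plate near the fence, on the other side of the gate. Origin: centre of its underside. To be left alone.
- mould: Dark iron press mould with an upright wooden plunger handle, standing on the table to the robot's left, 110 mm across, 215 mm high, with a hooked side bar reaching 190 mm from its centre along its x. Origin: centre of its underside. To be left alone.
- wrench: Steel wrench 200 mm long lying on the table to the robot's right. Origin: centre of its underside. To be left alone.
- ring1: The same ring as ring1_mid, origin at the centre of its underside.
- ring2: The same ring as ring2_mid, origin at the centre of its underside.
- ring3: The same ring as ring3_mid, origin at the centre of its underside.

How it is judged:
By the outcome, as a careful person would: the job done as asked, in the order asked, and still so for the second after the job is handed in, with the robot touching nothing.
It also fails if it takes over 64 s, if anything falls off the work surface, if the arm or the gripper's body presses on something with over 40 N, if the wrist force passes 120 N, or if a joint passes its speed limit or range.

## Working session

There is one attempt and no reset: what is moved stays moved. The work goes in short steps, Python scripts to look and compute and a tool call to move; the robot and the scene stay as the last step left them, time stands still between calls to the robot, and variables do not carry over. Pictures are saved under pics/ and viewed, about 8 in all and at most 12, crops included, and the job is handed in when it is done.

Besides the shell and the picture viewer there is one more tool, called after "Request:" as name(argument=value, ...) on one line, values as JSON. servo_tool: Moves the arm, as the interface text tells. Its arguments: {"type":"object","properties":{"rows":{"type":"array"},"force":{"type":"number"}},"required":["rows"]}

```bash
mkdir -p pics; cat > h.py <<'E'
import numpy as np, cv2
from station import sense, snapshot, sign_off, tip_extent
def K(s):
    f=s["image"].shape[0]/2/np.tan(np.radians(s["vertical_fov"])/2); return f,s["cx"],s["cy"]
def ray(s,u,v,z):
    f,cx,cy=K(s); T=np.array(s["cam_to_world"]); d=T[:3,:3]@np.array([(u-cx)/f,(v-cy)/f,1]); o=T[:3,3]
    return o+d*(z-o[2])/d[2]
def cloud(s):
    f,cx,cy=K(s); T=np.array(s["cam_to_world"]); Z=s["z_map"]; v,u=np.mgrid[:Z.shape[0],:Z.shape[1]]
    P=np.stack([(u-cx)/f*Z,(v-cy)/f*Z,Z],-1)@T[:3,:3].T+T[:3,3]; P[Z==0]=np.nan; return P
E
python3 - <<'E'
from h import *
s=snapshot("top"); c=snapshot("scene")
cv2.imwrite("pics/a.png",np.hstack([s["image"],c["image"]])[:, :1024] if 0 else s["image"]); cv2.imwrite("pics/b.png",c["image"])
P=cloud(s); m=(abs(P[...,2]-.06)<.004); print(m.sum(), s["cam_to_world"], K(s)); print(sense())
np.savez("top.npz",P=P); 
E
```

```text
4381 [[ 0.01412267 -0.99842923  0.05421834  0.50200607]
 [-0.99986199 -0.01362688  0.00950305  0.01639484]
 [-0.00874929 -0.05434507 -0.99848388  1.68757975]
 [ 0.          0.          0.          1.        ]] (np.float64(496.2254821908551), 253.14675705292217, 186.3968091786711)
{'t': 0.1, 'q': array([-1.51548289e+00,  5.28371864e-01,  1.43375130e+00,  1.65192019e-05,
        1.18140586e+00, -1.78505426e-01]), 'qd': array([ 7.74662553e-04, -3.26218971e-03, -2.32482812e-03,  6.86535640e-04,
        9.80451669e-04,  9.09557978e-05]), 'tau': array([ 6.17882361e-04, -4.43302488e+01, -1.78587413e+01, -1.15020789e-04,
        3.83701656e-03,  3.53879358e-06]), 'tcp_pos': array([ 0.14481916, -0.60768096,  0.40383925]), 'tool_rot': array([ 9.93173774e-01,  1.16640122e-01,  6.72223744e-05, -9.65878601e-04]), 'force': array([ 0.19289664, -0.18102004, -0.25800277]), 'ft_torque': array([ 0.0031133 , -0.02952978,  0.00486287]), 'finger_gap': 0.999244922606218}
```

View pics/a.png

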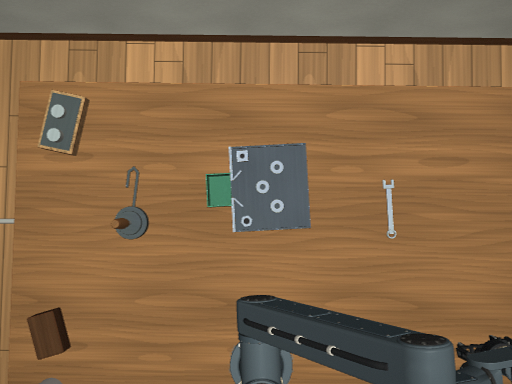

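View pics/b.png

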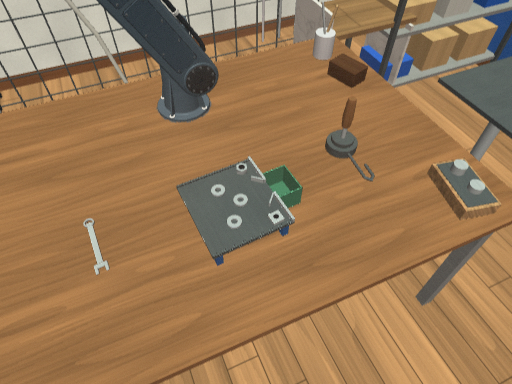

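Top view: the plate spans pixels (229–310, 143–232), with the gate on its left at about (232,188) and the green bin behind it. The rings are near (277,167), (263,187) and (277,206). The square block is at (242,156) and the nut at (247,221).

```bash
cat > meas.py <<'E'
from h import *
def gateframe(s):
    P=cloud(s); im=s["image"]; hsv=cv2.cvtColor(im,cv2.COLOR_BGR2HSV)
    z=P[...,2]; green=(hsv[...,1]>90)&(abs(hsv[...,0].astype(int)-70)<20)
    m=((z>.050)&(z<.075)&~green).astype(np.uint8); n,l,st,ce=cv2.connectedComponentsWithStats(m); k=1+np.argmax(st[1:,4]); 
    pts=P[l==k]; return l==k,pts,green
if __name__=="__main__":
    s=snapshot("top"); mk,pts,g=gateframe(s)
    r=cv2.minAreaRect(pts[:,:2].astype(np.float32)*1000); print(r, cv2.boxPoints(r), np.median(pts[:,2]))
    v=s["image"].min(-1); ring=((v>140)&cv2.dilate(mk.astype(np.uint8),np.ones((3,3))).astype(bool)).astype(np.uint8)
    n,l,st,ce=cv2.connectedComponentsWithStats(ring)
    for i in range(1,n):
        if st[i,4]>12: print(st[i],ce[i],ray(s,*ce[i],.07).round(4))
    gy,gx=np.nonzero(g); print("green",np.array([ray(s,a,b,.076)[:2] for a,b in [(gx.min(),gy.min()),(gx.max(),gy.max())]]))
E
python3 meas.py
```

```text
((589.39892578125, -20.140304565429688), (280.5118408203125, 258.9523010253906), 3.727476119995117) [[ 441.02234    99.943794]
 [ 457.85706  -158.46072 ]
 [ 737.7755   -140.2244  ]
 [ 720.9408    118.180115]] 0.059753901642547236
[228 147  13  34  96] [231.5        165.19791667] [0.6584 0.1036 0.07  ]
[236 150  12  12  99] [241.84848485 155.58585859] [0.6904 0.0702 0.07  ]
[271 161  12  13 101] [276.52475248 166.83168317] [ 0.655  -0.0438  0.07  ]
[256 181  13  12 101] [262.24752475 186.42574257] [0.5902 0.0021 0.07  ]
[231 198  12  34  93] [233.92473118 212.44086022] [0.5041 0.0932 0.07  ]
[271 200  13  13 104] [276.86538462 205.68269231] [ 0.528  -0.0463  0.07  ]
[241 216  11  11  52] [245.90384615 220.82692308] [0.4774 0.0538 0.07  ]
green [[ 0.63115363  0.18604606]
 [ 0.12237686 -0.72981664]]
```

```bash
cat >> h.py <<'E'
from scipy.spatial.transform import Rotation as R
G=np.array([.5813,.104]); YAW=np.radians(93.73)
def g2w(x,y): c,s=np.cos(YAW),np.sin(YAW); return G+np.array([c*x-s*y,s*x+c*y])
def w2g(p): d=np.array(p[:2])-G; c,s=np.cos(YAW),np.sin(YAW); return np.array([c*d[0]+s*d[1],-s*d[0]+c*d[1]])*1000
def pose():
    st=sense(); M=R.from_quat(st["tool_rot"]).as_matrix(); return st,M
def go(x,y,ztip,head=0,tip=.173):
    "gate mm, tip height above plate mm, heading rel. to gate x deg -> tool shift mm, turn deg"
    st,M=pose(); t=np.r_[g2w(x/1e3,y/1e3),.06+ztip/1e3+tip]; d=M.T@(t-st["tcp_pos"])*1e3
    h=np.degrees(np.arctan2(M[1,0],M[0,0])); dt=np.degrees(YAW)+head-h
    return d.round(1), round(-((dt+180)%360-180),1)
def where():
    st,M=pose(); print("t",round(st["t"],2),"gate",w2g(st["tcp_pos"]).round(1),"z",round(st["tcp_pos"][2]*1e3,1),"head",round(np.degrees(np.arctan2(M[1,0],M[0,0])-YAW),1),"tilt",M[:,2].round(4),"F",st["force"].round(1),"gap",round(st["finger_gap"],3))
E
python3 - <<'E'
from h import *
print(tip_extent if not callable(tip_extent) else tip_extent()); where(); print(go(-147,-2,170,0))
E
```

```text
0.1734
t 0.15 gate [-681.8  481.9] z 403.9 head -80.3 tilt [-1.0e-04  1.7e-03 -1.0e+00] F [-0.5 -0.3 -0.3] gap 0.999
(array([ 566.8, -446. ,    1.9]), np.float64(-80.3))
```

Request:
servo_tool(rows=[[[38,-30,0],-5,-0.62],[[76,-60,0],-10,-0.62],[[114,-90,0],-16,-0.62],[[152,-119,0],-21,-0.62],[[190,-149,0],-27,-0.62],[[228,-179,0],-32,-0.62],[[266,-209,0],-37,-0.62],[[304,-239,0],-43,-0.62]], force=40)

```text
t: 0.95
tcp_pos: [0.386, -0.3031, 0.4044]
tool_rot: [0.88, 0.474, 0.0, -0.001]
force: [1.0, -0.3, -0.7]
finger_gap: 0.194
```

```bash
python3 -c "
from h import *
where(); print(go(-147,-2,170,0))"
```

```text
t 0.95 gate [-393.5  221.4] z 404.4 head -37.1 tilt [-0.      0.0018 -1.    ] F [ 1.  -0.3 -0.7] gap 0.194
(array([331.4,  29.3,   1.9]), np.float64(-37.1))
```

Request:
servo_tool(rows=[[[45,4,0],-5,-0.62],[[90,8,0],-11,-0.62],[[135,12,0],-16,-0.62],[[180,16,0],-21,-0.62],[[225,20,0],-27,-0.62],[[270,24,0],-32,-0.62],[[310,27,0],-37,-0.62],[[331,29,0],-37,-0.62]])

```text
t: 1.75
tcp_pos: [0.5938, -0.0398, 0.4046]
tool_rot: [0.683, 0.73, 0.001, -0.001]
force: [-0.5, -1.0, 0.1]
finger_gap: 0.19
```

```bash
python3 -c "
from h import *
where(); s=snapshot('wrist'); cv2.imwrite('pics/c.png',s['image']); print(np.array(s['cam_to_world']).round(3),K(s))
g=g2w(0,0)"
```

```text
t 1.75 gate [-144.4   -3.1] z 404.6 head 0.1 tilt [ 5.0e-04  2.4e-03 -1.0e+00] F [-0.5 -1.   0.1] gap 0.19
[[ 0.998  0.064  0.022  0.589]
 [ 0.067 -0.949 -0.309  0.039]
 [ 0.001  0.309 -0.951  0.374]
 [ 0.     0.     0.     1.   ]] (np.float64(274.01123853149136), 256.65239714478196, 193.11486923661877)
```

View pics/c.png

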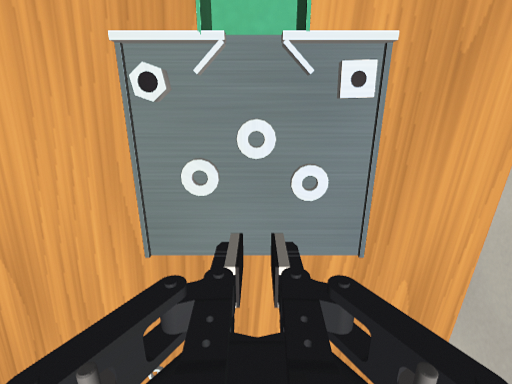

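The wrist view shows the plate square-on. The gate opening spans (224,36) to (283,36) and the rings are at (256,139), (199,178) and (310,183). The two fingertips are near (237,235) and (277,235).

```bash
cat > w.py <<'E'
from h import *
def rings(name="wrist",s=None):
    s=s or snapshot(name); v=s["image"].min(-1)
    n,l,st,ce=cv2.connectedComponentsWithStats((v>190).astype(np.uint8)); out=[]
    for i in range(1,n):
        if st[i,4]>300 and .8<st[i,2]/st[i,3]<1.25:
            c=st[i,:2]+st[i,2:4]/2-.5; out.append(w2g(ray(s,*c,.07)).round(1)); print(st[i],out[-1])
    return s,out
if __name__=="__main__":
    where(); s,_=rings()
    for u,v in [(224,36),(283,36)]: print("gate edge",w2g(ray(s,u,v,.076)))
    for u,v in [(148,256),(363,256)]: print("rear",w2g(ray(s,u,v,.06)))
    z=s["z_map"]; P=cloud(s); m=(P[...,2]>.2)&(P[...,2]<.33); q=P[m]; lo=np.nanmin(q[:,2]); print("finger lowest",lo, [w2g(p).round(1) for p in q[q[:,2]<lo+.004][::20]])
E
python3 w.py
```

```text
t 1.8 gate [-143.1   -4.3] z 404.6 head 0.1 tilt [ 0.0026  0.0038 -1.    ] F [1.  0.3 0.4] gap 0.191
[ 338   61   37   39 1081] [ -40. -108.]
[127  63  37  40 659] [-42.8 109.1]
[235 121  39  39 961] [-101.2   -3. ]
[179 161  38  36 846] [-144.9   61.7]
[290 167  37  35 828] [-151.3  -65.2]
gate edge [-1.43192804 25.70559617]
gate edge [ -1.29660073 -31.12373248]
rear [-251.572111    134.86652651]
rear [-251.60009423 -144.69336842]
finger lowest 0.23391298454323353 [array([-132.7,    8.8]), array([-132.3,  -17.9]), array([-132.7,  -15.1]), array([-132.8,  -17.2]), array([-137.5,    2.7]), array([-141.3,  -13.6])]
```

```bash
sed -i 's/^def g2w/G=G+np.array([np.cos(YAW)*-.0012-np.sin(YAW)*-.003,np.sin(YAW)*-.0012+np.cos(YAW)*-.003])\ndef g2w/' h.py; python3 -c "
from h import *
where(); print(go(-148,0,3,0))"
```

```text
t 1.85 gate [-143.5    0. ] z 404.4 head 0.1 tilt [ 6.0e-04  2.3e-03 -1.0e+00] F [-0.9  0.2  0.1] gap 0.193
(array([-4.900e+00, -1.000e-01,  1.684e+02]), np.float64(0.1))
```

Request:
servo_tool(rows=[[[-5,0,40],0,-0.62],[[-5,0,80],0,-0.62],[[-5,0,115],0,-0.62],[[-5,0,140],0,-0.62],[[-5,0,155],0,-0.62],[[-5,0,163],0,-0.62],[[-5,0,168],0,-0.62],[[-5,0,168],0,-0.62]])

```text
t: 2.65
tcp_pos: [0.594, -0.0453, 0.2364]
tool_rot: [0.683, 0.73, 0.001, -0.001]
force: [0.5, 0.0, 0.6]
finger_gap: 0.19
```

```bash
python3 -c "
from h import *
where(); print(go(-98,0,3,0)); s=snapshot('wrist'); cv2.imwrite('pics/d.png',s['image'])"
```

```text
t 2.65 gate [-148.6    0. ] z 236.4 head 0.1 tilt [ 3.0e-04  2.3e-03 -1.0e+00] F [0.5 0.  0.6] gap 0.19
(array([50.6,  0.1,  0.5]), np.float64(0.1))
```

View pics/d.png

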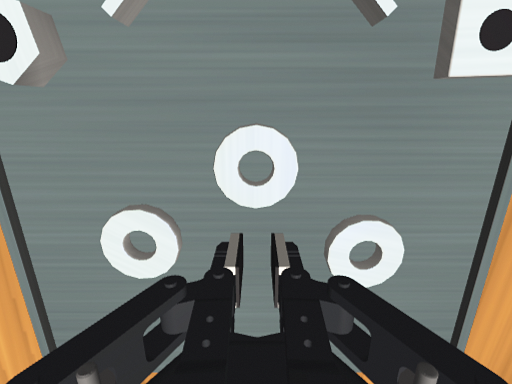

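Ring at (256,166) sits centred ahead of the two tips.

Request:
servo_tool(rows=[[[12,0,0],0,-0.62],[[24,0,0],0,-0.62],[[36,0,0],0,-0.62],[[48,0,0],0,-0.62],[[60,0,0],0,-0.62],[[72,0,0],0,-0.62],[[84,0,0],0,-0.62],[[96,0,0],0,-0.62]])

```text
t: 3.5
tcp_pos: [0.5878, 0.0517, 0.2372]
tool_rot: [0.683, 0.73, 0.001, -0.0]
force: [-0.5, -3.0, 2.0]
finger_gap: 0.189
```

```bash
python3 -c "
from h import *
where(); print(go(-5,0,3,0)); s=snapshot('wrist'); cv2.imwrite('pics/e.png',s['image'])"
```

```text
t 3.5 gate [-51.4  -0.1] z 237.2 head 0.1 tilt [ 0.0015  0.0019 -1.    ] F [-0.5 -3.   2. ] gap 0.189
(array([46.4,  0. ,  1.3]), np.float64(0.1))
```

View pics/e.png

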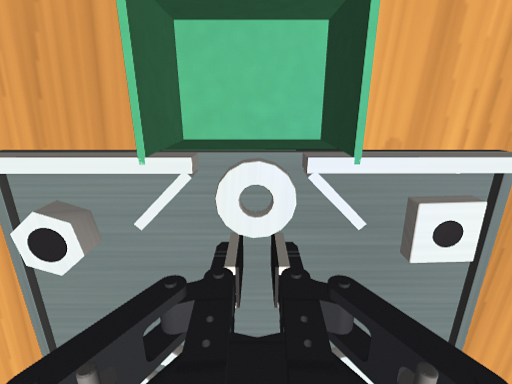

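Ring at (256,200) is held square between the tips. The gate edges at 194 and 305 put the gate centre about 3.5 mm to the left (+y), so I'll shift by 3 mm and push through.

Request:
servo_tool(rows=[[[7,-1,0],0,-0.62],[[14,-2,0],0,-0.62],[[20,-3,0],0,-0.62],[[27,-3,0],0,-0.62],[[34,-3,0],0,-0.62],[[41,-3,0],0,-0.62],[[47,-3,0],0,-0.62],[[49,-3,0],0,-0.62]])

```text
t: 4.35
tcp_pos: [0.5808, 0.1029, 0.237]
tool_rot: [0.683, 0.731, 0.001, -0.001]
force: [-0.3, -0.0, -0.0]
finger_gap: 0.191
```

```bash
sed -i 's/^def w2g/G=G+np.array([np.cos(YAW)*0-np.sin(YAW)*.003,np.cos(YAW)*.003])\ndef w2g/' h.py; python3 -c "
from h import *
where(); s=snapshot('wrist'); cv2.imwrite('pics/f.png',s['image'])"
```

```text
t 4.35 gate [0.2 0.6] z 237.0 head 0.2 tilt [-0.      0.0036 -1.    ] F [-0.3 -0.  -0. ] gap 0.191
```

View pics/f.png

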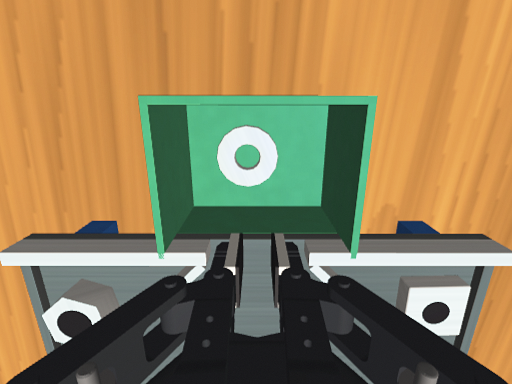

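The ring lies flat in the bin at (247,156). I'll lift and go behind the right-hand ring.

Request:
servo_tool(rows=[[[0,0,-20],0,-0.62],[[-10,0,-60],0,-0.62],[[-50,15,-75],-5,-0.62],[[-90,35,-80],-12,-0.62],[[-130,55,-80],-19,-0.62],[[-165,75,-80],-26,-0.62],[[-190,86,-80],-31,-0.62],[[-190,88,-80],-31,-0.62]])

```text
t: 5.2
tcp_pos: [0.683, -0.0852, 0.3163]
tool_rot: [0.464, 0.886, 0.001, 0.001]
force: [-0.1, 0.1, 0.8]
finger_gap: 0.195
```

```bash
python3 w.py | head -6;python3 -c "
from h import *
print(go(-189,-88,3,31))"
```

```text
t 5.2 gate [-194.2  -89.1] z 316.3 head 31.0 tilt [ 0.0027  0.0017 -1.    ] F [-0.1  0.1  0.8] gap 0.195
[ 358    0   72   74 2455] [ -39.2 -108.4]
[  76    6   63   69 2651] [-143.9   61.6]
[ 231  114   55   56 1900] [-149.9  -64.9]
gate edge [-100.50363363   -8.2397812 ]
gate edge [-79.95223435 -42.43311731]
(array([ 2.7,  0.9, 80.1]), np.float64(-0.0))
```

Request:
servo_tool(rows=[[[0,2,30],0,-0.62],[[0,2,55],0,-0.62],[[0,2,70],0,-0.62],[[0,2,77],0,-0.62],[[0,2,80],0,-0.62],[[0,2,80],0,-0.62],[[8,2,80],0,-0.62],[[18,2,80],0,-0.62]])

```text
t: 6.05
tcp_pos: [0.6738, -0.0667, 0.2373]
tool_rot: [0.464, 0.886, 0.002, 0.001]
force: [-0.2, -1.1, -0.1]
finger_gap: 0.193
```

Request:
servo_tool(rows=[[[12,0,0],0,-0.62],[[24,0,0],0,-0.62],[[36,0,0],0,-0.62],[[48,0,0],0,-0.62],[[60,0,0],0,-0.62],[[72,0,0],0,-0.62],[[84,0,0],0,-0.62],[[94,0,0],0,-0.62]])

```text
t: 6.85
tcp_pos: [0.6198, 0.0114, 0.2375]
tool_rot: [0.464, 0.886, 0.002, 0.001]
force: [1.2, -1.8, 2.2]
finger_gap: 0.189
```

```bash
python3 w.py | head -6;python3 -c "
from h import *
print(go(-80,-17,3,31))"
```

```text
t 6.85 gate [-93.7 -32.4] z 237.5 head 30.9 tilt [ 0.0034  0.0029 -1.    ] F [ 1.2 -1.8  2.2] gap 0.189
[   0    0   71   59 1963] [-48.9 106.1]
[ 217  162   81   76 3853] [-66.9 -17.7]
[ 379  198   90   78 3116] [ -38.2 -108. ]
[  24  207   79   69 3350] [-142.8   62. ]
gate edge [-9.54200326 32.98212068]
(array([18. , -6. ,  1.3]), np.float64(-0.0))Traceback (most recent call last):
  File "w.py", line 13, in <module>
    z=s["z_map"]; P=cloud(s); m=(P[...,2]>.2)&(P[...,2]<.33); q=P[m]; lo=np.nanmin(q[:,2]); print("finger lowest",lo, [w2g(p).round(1) for p in q[q[:,2]<lo+.004][::20]])
                                                                         ~~~~~~~~~^^^^^^^^
    res = np.fmin.reduce(a, axis=axis, out=out, **kwargs)
ValueError: zero-size array to reduction operation fmin which has no identity
```

Request:
servo_tool(rows=[[[10,0,0],0,-0.62],[[20,0,0],0,-0.62],[[27,0,0],0,-0.62],[[27,0,0],0,-0.62],[[15,0,0],0,-0.62],[[5,0,0],0,-0.62],[[2,0,0],0,-0.62],[[2,0,0],0,-0.62]])

```text
t: 7.7
tcp_pos: [0.6182, 0.0131, 0.2371]
tool_rot: [0.465, 0.885, 0.002, -0.0]
force: [-0.3, -1.6, 0.1]
finger_gap: 0.192
```

```bash
python3 w.py 2>/dev/null| head -6;python3 -c "
from h import *
print(go(-90,-3,3,0))"
```

```text
t 7.7 gate [-91.9 -30.9] z 237.1 head 30.9 tilt [ 0.0011  0.0042 -1.    ] F [-0.3 -1.6  0.1] gap 0.192
[   0    0   74   66 2205] [-47.7 107. ]
[ 214  101   86   87 4680] [-39.9  -0.6]
[ 379  203   91   77 3095] [ -38.2 -107.9]
[  26  212   79   69 3299] [-142.9   61.9]
gate edge [-7.48016893 34.74440669]
(array([ 15.3, -22.9,   1. ]), np.float64(30.9))
```

Request:
servo_tool(rows=[[[0,-8,0],8,-0.62],[[4,-16,0],16,-0.62],[[10,-22,0],24,-0.62],[[16,-25,0],31,-0.62],[[16,-25,0],31,-0.62]])

```text
t: 8.25
tcp_pos: [0.587, 0.013, 0.2368]
tool_rot: [0.684, 0.729, 0.001, -0.002]
force: [0.2, -0.4, 0.1]
finger_gap: 0.191
```

```bash
python3 w.py 2>/dev/null| head -6;python3 -c "
from h import *
print(go(0,0,3,0)); s=snapshot('wrist'); cv2.imwrite('pics/g.png',s['image'])"
```

```text
t 8.25 gate [-90.    0.2] z 236.8 head -0.1 tilt [-0.002  0.005 -1.   ] F [ 0.2 -0.4  0.1] gap 0.191
[ 217  124   84   83 4373] [-39.7  -1.2]
[ 431  127   81   72 4114] [ -38.6 -108.2]
[   0  136   77   75 2561] [-43.8 111.3]
gate edge [16.78359721 13.35406661]
gate edge [ 16.74204529 -11.48478701]
(array([90.3, -0.4,  1.4]), np.float64(0.1))
```

View pics/g.png

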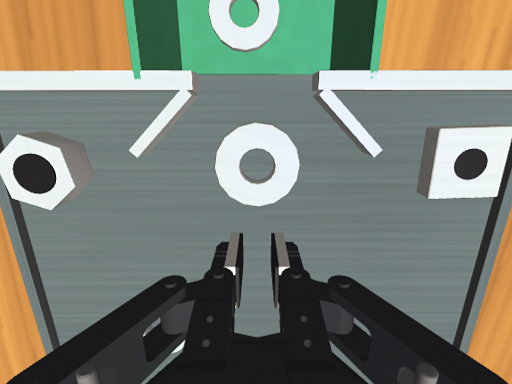

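The ring at (258,165) lines up with the gate (edges 193 and 317). The first ring is still flat in the bin, so I'll push straight through.

Request:
servo_tool(rows=[[[12,0,0],0,-0.62],[[24,0,0],0,-0.62],[[34,0,0],0,-0.62],[[44,0,0],0,-0.62],[[54,0,0],0,-0.62],[[64,0,0],0,-0.62],[[72,0,0],0,-0.62],[[80,0,0],0,-0.62]])

```text
t: 9.15
tcp_pos: [0.5829, 0.0933, 0.2375]
tool_rot: [0.683, 0.73, 0.002, -0.001]
force: [-0.2, -0.4, -0.2]
finger_gap: 0.192
```

Request:
servo_tool(rows=[[[6,0,0],0,-0.62],[[10,0,0],0,-0.62],[[11,0,0],0,-0.62]])

```text
t: 9.45
tcp_pos: [0.582, 0.1048, 0.2374]
tool_rot: [0.683, 0.73, 0.002, -0.002]
force: [0.7, 0.1, 1.4]
finger_gap: 0.189
```

```bash
python3 w.py 2>/dev/null| head -6;python3 -c "
from h import *
s=snapshot('wrist'); cv2.imwrite('pics/i.png',s['image'])"
```

```text
t 9.45 gate [ 1.9 -0.8] z 237.4 head 0.1 tilt [ 4.0e-04  4.9e-03 -1.0e+00] F [0.7 0.1 1.4] gap 0.189
[ 215  129   60   60 2242] [55.4  4.6]
gate edge [108.78812941  12.34648924]
gate edge [108.82782966 -12.60727815]
rear [-6.37877483 64.34659192]
rear [ -6.27422794 -66.27826164]
```

View pics/i.png

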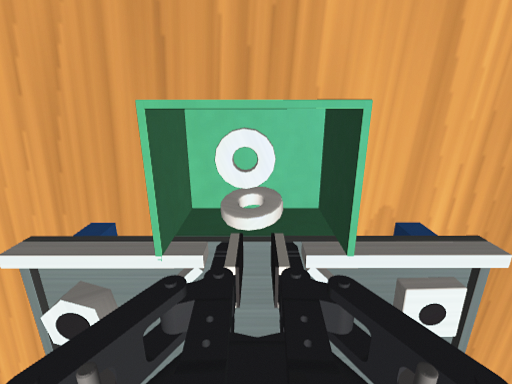

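The second ring is dropping into the bin at (252,208), still tilted when the picture was taken. I'll lift away to the third ring and check the bin before sweeping.

Request:
servo_tool(rows=[[[0,0,-20],0,-0.62],[[-10,0,-60],0,-0.62],[[-50,-15,-75],5,-0.62],[[-90,-35,-80],12,-0.62],[[-130,-55,-80],19,-0.62],[[-162,-75,-80],26,-0.62],[[-185,-86,-80],31,-0.62],[[-185,-87,-80],31,-0.62]])

```text
t: 10.35
tcp_pos: [0.5066, -0.0893, 0.3167]
tool_rot: [0.855, 0.519, 0.001, -0.002]
force: [0.7, 1.1, -0.4]
finger_gap: 0.191
```

```bash
python3 w.py 2>/dev/null| head -6;python3 -c "
from h import *
print(go(-183,86,3,-31.5)); s=snapshot('top'); P=cloud(s); m=cv2.inRange(s['image'],(140,)*3,(255,)*3)
n,l,st,ce=cv2.connectedComponentsWithStats(m)
for i in range(1,n):
  p=ray(s,*ce[i],.02)
  g=w2g(p)
  if st[i,4]>5 and 0<g[0]<90 and abs(g[1])<60: print(st[i],g, P[l==i][:,2].min(),P[l==i][:,2].max())
cv2.imwrite('pics/j.png',cv2.resize(s['image'][140:235,195:315],None,fx=5,fy=5,interpolation=2))"
```

```text
t 10.35 gate [-186.9   87.1] z 316.7 head -31.3 tilt [ 5.0e-04  4.1e-03 -1.0e+00] F [ 0.7  1.1 -0.4] gap 0.191
[  98   23   52   58 1460] [-39.6 107.3]
[ 229  117   54   55 1875] [-143.9   61.2]
gate edge [-69.87642202  41.12274878]
gate edge [-90.67387841   6.88500038]
rear [-181.76339321  202.13104897]
(array([ 2.2, -0.6, 80.7]), np.float64(0.4))
[214 186  17  13 126] [36.37149528  6.70142783] 0.001239453902008858 0.05015653940194986
```

View pics/j.png

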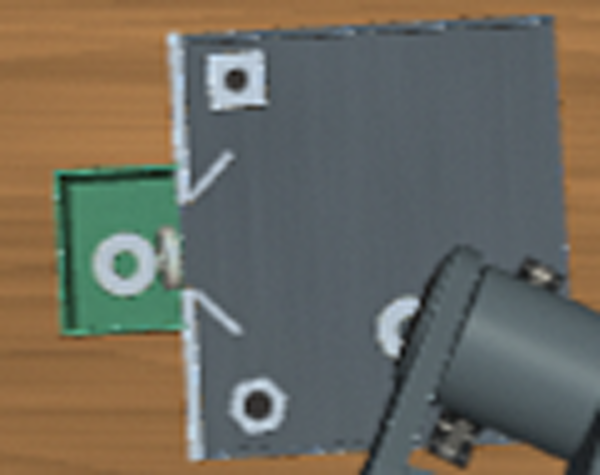

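Top crop: the first ring is flat in the bin at (126,265). The second stands leaning on the near wall at (170,257) with its top below plate level, so both have dropped. Now the third.

Request:
servo_tool(rows=[[[0,0,30],0,-0.62],[[0,0,55],0,-0.62],[[0,0,70],0,-0.62],[[0,0,77],0,-0.62],[[0,0,80],0,-0.62],[[0,0,80],0,-0.62],[[8,0,80],0,-0.62],[[18,0,80],0,-0.62]])

```text
t: 11.25
tcp_pos: [0.5161, -0.0703, 0.2375]
tool_rot: [0.854, 0.52, 0.002, -0.001]
force: [-0.7, -1.0, -0.2]
finger_gap: 0.19
```

Request:
servo_tool(rows=[[[12,0,0],0,-0.62],[[24,0,0],0,-0.62],[[36,0,0],0,-0.62],[[48,0,0],0,-0.62],[[60,0,0],0,-0.62],[[72,0,0],0,-0.62],[[84,0,0],0,-0.62],[[94,0,0],0,-0.62]])

```text
t: 12.05
tcp_pos: [0.5597, 0.0142, 0.238]
tool_rot: [0.854, 0.52, 0.002, -0.001]
force: [-0.0, -1.4, 1.1]
finger_gap: 0.192
```

```bash
python3 w.py 2>/dev/null| head -6
```

```text
t 12.05 gate [-87.   27.3] z 238.0 head -31.0 tilt [ 0.0023  0.0046 -1.    ] F [-0.  -1.4  1.1] gap 0.192
[ 141    0   69   70 3166] [24.9  1.1]
[ 258    0  103   85 2871] [ -8.4 -48.4]
[ 409    0  103   91 5008] [ -44.3 -105.8]
[ 177   46   55   51 1076] [ 6.  -1.5]
[ 218  160   80   76 3863] [-59.4   9.1]
```

Request:
servo_tool(rows=[[[8,0,0],0,-0.62],[[15,0,0],0,-0.62],[[15,0,0],0,-0.62],[[5,0,0],0,-0.62],[[-5,0,0],0,-0.62],[[-12,0,0],0,-0.62],[[-12,0,0],0,-0.62]])

```text
t: 12.8
tcp_pos: [0.5541, 0.003, 0.2379]
tool_rot: [0.854, 0.52, 0.002, -0.002]
force: [0.8, 0.5, -1.3]
finger_gap: 0.189
```

```bash
python3 w.py 2>/dev/null| head -6;python3 -c "
from h import *
print(go(-92,0,3,0))"
```

```text
t 12.8 gate [-97.8  33.7] z 237.9 head -31.1 tilt [ 0.0026  0.0052 -1.    ] F [ 0.8  0.5 -1.3] gap 0.189
[ 215   96   86   87 4711] [-44.   -0.5]
[  51  213   68   61 1985] [-43.2 111.8]
gate edge [  1.00070575 -10.93818882]
gate edge [-11.95147553 -32.39034461]
rear [-70.79436431  93.52761562]
(array([21.8, 25.8,  2.1]), np.float64(-31.1))
```

Request:
servo_tool(rows=[[[3,8,1],-8,-0.62],[[8,16,1],-16,-0.62],[[15,23,1],-24,-0.62],[[20,26,1],-31,-0.62],[[20,26,1],-31,-0.62]])

```text
t: 13.35
tcp_pos: [0.5875, 0.0094, 0.2372]
tool_rot: [0.684, 0.729, 0.003, -0.0]
force: [-0.8, -0.4, 0.1]
finger_gap: 0.186
```

```bash
python3 w.py 2>/dev/null| head -4;python3 -c "
from h import *
print(go(2,0,3,0))"
```

```text
t 13.35 gate [-93.6   0. ] z 237.2 head -0.1 tilt [ 0.0047  0.0052 -1.    ] F [-0.8 -0.4  0.1] gap 0.186
[ 428  119   84   73 4164] [ -38.6 -108.7]
[ 212  126   83   81 4334] [-43.9   0.2]
[   0  128   73   77 2519] [-43.6 109.8]
(array([95.6,  0.2,  1.6]), np.float64(-0.2))
```

Request:
servo_tool(rows=[[[12,0,0],0,-0.62],[[22,0,0],0,-0.62],[[32,0,0],0,-0.62],[[42,0,0],0,-0.62],[[54,0,0],0,-0.62],[[68,0,0],0,-0.62],[[84,0,0],0,-0.62],[[95,0,0],0,-0.62]])

```text
t: 14.2
tcp_pos: [0.5808, 0.106, 0.2376]
tool_rot: [0.685, 0.729, 0.003, -0.001]
force: [-0.1, -0.4, -0.0]
finger_gap: 0.187
```

Request:
servo_tool(rows=[[[3,0,0],0,-0.62],[[3,0,0],0,-0.62],[[3,0,0],0,-0.62]])

```text
t: 14.5
tcp_pos: [0.5806, 0.109, 0.2376]
tool_rot: [0.685, 0.729, 0.003, -0.001]
force: [0.3, -0.9, 0.0]
finger_gap: 0.188
```

```bash
python3 -c "
from h import *
where(); s=snapshot('wrist'); cv2.imwrite('pics/k.png',s['image'])"
```

```text
t 14.5 gate [6.2 0.3] z 237.6 head -0.2 tilt [ 0.0033  0.0055 -1.    ] F [ 0.3 -0.9  0. ] gap 0.188
```

View pics/k.png

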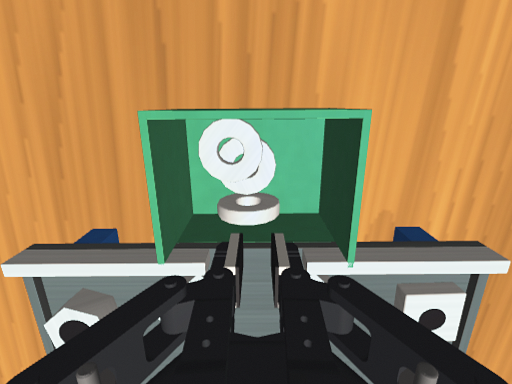

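All three rings are in the bin: one flat, one on top of it at (230,150), and one leaning at (248,208). I'll lift clear and check.

Request:
servo_tool(rows=[[[0,0,-20],0,-0.62],[[0,0,-60],0,-0.62],[[-20,0,-110],0,-0.62],[[-50,0,-150],0,-0.62],[[-70,0,-170],0,-0.62],[[-70,0,-170],0,-0.62],[[-70,0,-170],0,-0.62],[[-70,0,-170],0,-0.62]])

```text
t: 15.35
tcp_pos: [0.5837, 0.0383, 0.4055]
tool_rot: [0.685, 0.728, 0.002, -0.002]
force: [-0.0, 0.5, 1.1]
finger_gap: 0.183
```

```bash
python3 -c "
from h import *
where(); s=snapshot('wrist'); cv2.imwrite('pics/l.png',s['image'])
P=cloud(s); m=s['image'].min(-1)>130
g=np.full(P.shape[:2]+(2,),np.nan); 
C,S=np.cos(YAW),np.sin(YAW); d=P[...,:2]-G; gx=C*d[...,0]+S*d[...,1]; gy=-S*d[...,0]+C*d[...,1]
b=m&(gx>.01)&(gx<.075)&(abs(gy)<.045); print('white px in bin',b.sum(),'max z',np.nanmax(P[b][:,2]),np.nanpercentile(P[b][:,2],[50,99]))"; python3 w.py 2>/dev/null|head -6
```

```text
t 15.35 gate [-64.6   1.9] z 405.5 head -0.2 tilt [-4.0e-04  6.5e-03 -1.0e+00] F [-0.   0.5  1.1] gap 0.183
white px in bin 1852 max z 0.04829069793335039 [0.02322568 0.04713202]
t 15.4 gate [-64.3   1.9] z 405.3 head -0.2 tilt [-9.0e-04  6.4e-03 -1.0e+00] F [-0.1 -0.  -0.8] gap 0.188
[338 139  34  34 835] [ -38.9 -108.3]
[145 145  34  33 498] [-44.5 108.3]
gate edge [78.779142   32.35852402]
gate edge [ 78.59303636 -24.68258867]
rear [-171.53106905  143.06556292]
```

View pics/l.png

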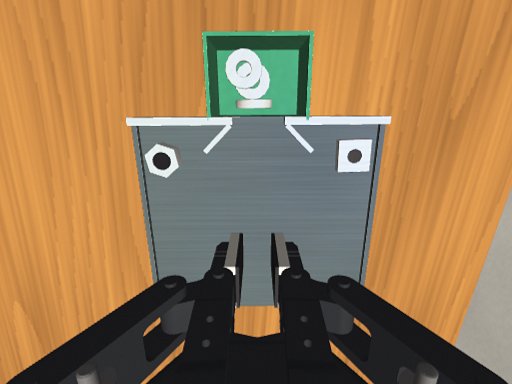

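The plate is clear except for the nut at (162,160) and the block at (354,156). All three rings are in the bin, none higher than about z 48 mm, below the plate's top. Handing in.

```bash
python3 -c "
from h import *
print(sign_off())"
```

```text
the job is handed in; nothing more can be done
None
```

The job is done and handed in at about 15.5 s of the 64 s allowed. All three rings were swept one at a time through the gate, with the two fingertips part-closed and cradling each from behind. I checked that each ring had dropped into the bin before bringing the next to the gate.

- **Rings:** The last wrist view shows all three in the slot bin: one flat, one lying on it, and one standing on edge against the near wall. Their highest point is about 48 mm above the table, below the plate's top at 60 mm.
- **Nut and block:** Both stayed within about 2 mm of their first measured positions, which is the camera calibration's accuracy.
- **Mould and wrench:** The arm never went near them. I did not measure them again at the end.
- **Forces:** The readings at the end of each move stayed at about 3 N or less.
- **One disagreement:** The first high wrist view put the gate centre about 3 mm off sideways. The top view and a close wrist view agreed with each other, so I corrected for it before the first ring reached the gate.

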